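# Slide the bean jar back into its bay of the jar rack

## Robot

A 6-joint arm with a two-finger parallel gripper is mounted at the origin on the work surface. World frame = base frame: x ahead of the robot, y to its left, z up, the work surface at z = 0. Lengths are in mm, angles in rad, forces in N, time in s.
With the tool pointing down it reaches from about 275 to 1000 mm from the base axis. Payload 8.4 kg.
Tool frame: the origin (TCP) lies at the very end of the fingers, on their centre line; the grasp point (between the pads) lies 19 mm behind it; y points along the fingers, x is the direction in which the jaws open and shut, and the axes are right-handed (so a half turn about y gives the same grasp; the last joint's range is limited). The gripper opens to 85 mm and grips with 20 to 120 N. Pads are 22 mm wide; open, the fingers measure 114 mm over their backs; the gripper's body (76 mm by 85 mm) begins 54 mm behind the grasp point. The pads swing forward as they close: fully open they stand 13 mm farther back than shut.
Start: joints at [1.298, 0.353, 1.633, -0, 1.155, -0.002], TCP at [167.187, 602.226, 231.281] pointing down, gripper open.
Joint ranges: [-2.63, 2.63], [-0.92, 2.1], [0.06, 2.66], [-1.3, 4.44], [0, 2.69], [-3.02, 3.02]. Speed limits (rad/s): [2.22, 2.22, 2.79, 3.14, 3.14, 3.14].

## Interface

Orientations are given as [roll, pitch, yaw] about the fixed x, y, z axes, in that order (R = Rz(yaw) Ry(pitch) Rx(roll)).
In Python, from rig import r gives the robot as it stands.
- The arm moves only by the tool servo_tool, never from a script. Its argument "motion" is a list of rows, each a list of 7 numbers: the opening, from -1 (shut) to 1 (fully open), then the shift along the tool's x, y, z in m, then the turn, a rotation vector about the tool's x, y, z in units of 10 degrees (1.0 is 10 degrees). A call has 1 to 12 rows; each row is the pose to reach, as a shift and turn from the pose commanded when the call began, along the tool's axes at that moment; what a row does not reach only later rows make up. A row lasts 1/8 s, in which the tool goes at most 62.5 mm and 10.7 degrees, less where a joint would pass 70% of its speed; a pose out of reach is approached as far as the arm can. A call with a gripper value outside its range is refused whole. The fingers move at their own pace and stop on an object; "grip_force" is the grip in N (left out, the last holds). Time passes only in rows, so rows that repeat a pose let the fingers close. It gives the time, the measured TCP pose, the force and the opening at its end, in the units of the state.
- r.sense(): the state, without advancing time (a new reading comes with each control period).
- r.grab_frame(name): name is "scene" or "top" or "wrist"; returns the picture (480x640x3 uint8, red, green, blue); there is no depth.
- r.calibration(name): a dict with "fx", "fy", "cx", "cy" (pixels), "distortion" ([k1, k2, p1, p2, k3] as OpenCV has them; the pictures are not rectified), "R" (3x3) and "t" (3): a world point X has camera coordinates R X + t; the wrist camera has in their place "mount" (4x4, takes a point from camera to tool coordinates, whose origin is the TCP and whose axes are the tool frame's). Camera axes: x right, y down, z forward; pixel columns grow to the right and rows downward; lengths in mm; the calibration is good to about 2 mm. A picture is of the moment at which its call begins: read the wrist's pose just before it. calibration takes no time and is no camera call.
- r.sign_off(): hands the job in, once; it reports no verdict.
The state is a dict: "clock": time; "qpos": joint angles; "qvel": joint speeds; "joint_efforts": joint torques, N m; "eef_pos": TCP position; "tcp_rot": TCP orientation; "contact_force": force on the tool from outside, world axes, zero at the start; "wrist_torque": the same for the moment, N m; "opening": opening from 0.0 (shut) to 1.0 (fully open).
Only numpy, scipy, OpenCV 4.12 (cv2) and the standard library are available. Lean on these libraries where they do the work, as an engineer would, in place of code of your own. Each camera call takes 0.05 s, during which the arm holds its last target. There are 200 camera calls.

## Task

The squat square glass jar that was left out on the worktop belongs in the empty bay of the low wooden jar rack. Do not pick it up: push it along the worktop with the fingertips, in through the narrow gap between the two uprights from the open front, until it is fully home against the rack's back board. Leave it standing square in the bay, and do not disturb the other jars and the small things around.

Things in the scene. Friction and masses are not known exactly. Their poses are not given: they have to be found in the camera images.
- jar: The jar to push, alone on the open worktop before the rack. Closed square glass jar of white beans, 90 x 90 mm, corners rounded 5 mm, upright walls to 62 mm above the worktop, then a round steel lid 87 mm wide, its top at 78 mm. 0.4 to 0.75 kg; slides without tipping when pushed below 45 mm. Origin: centre of the underside; z up, x and y along its sides. Any side may face the front.
- rack: Low brown wooden rack, fixed to the worktop: 4 uprights 16 mm thick and a back board, all 60 mm high, make 3 bays 96 mm wide, 112 mm apart, open above and in front, no floor. Two hold jars; any one is empty. Origin: on the worktop, home point of the middle bay; x points into the bays, away from the robot, y along the row. Back board's face at x = +45 mm, uprights' front ends at x = -35 mm.
- empty_bay: Flat cork pad (76 x 92 mm, no hindrance to sliding) in the rack's empty bay. Origin: on the worktop, exactly where the jar's origin is when fully home; x points into the bay, y across it. Back board's face at x = +45 mm, upright faces at y = +-48 mm, uprights' front ends (8 mm radius) at x = -35 mm: a jar that is home stands 10 mm proud of them.
- rack_jar_a: Jar of red lentils, same shape and size as the jar to push, in one of the other bays. Leave alone. Origin at the centre of its underside.
- rack_jar_b: Jar of pasta, same shape and size as the jar to push, in one of the other bays. Leave alone. Origin at the centre of its underside.
- salt_shaker: White ceramic salt shaker, 42 mm diameter, 81 mm high, beside the work. Leave alone. Origin at the centre of its underside.
- pepper_mill: Dark wooden pepper mill, 52 mm diameter, 146 mm high, beside the work. Leave alone. Origin at the centre of its underside.
- spice_jar: Small amber glass spice jar with a steel cap, 44 mm diameter, 85 mm high, beside the work. Leave alone. Origin at the centre of its underside.
- mug: White mug, 76 mm diameter, 85 mm high, handle to its +y, beside the work. Leave alone. Origin at the centre of its underside.
- wooden_spoon: Wooden spoon 250 mm long lying on the worktop to the robot's right, along x. Leave alone. Origin at mid-length, underside.

How it is judged (in metres and radians):
On the way:
1. the jar, standing on the worktop, is part-way in between the two uprights of the empty bay, coming in from the open front (x of jar in the frame of empty_bay between -0.072 and -0.02 m and y of jar in the frame of empty_bay between -0.006 and 0.006 m and height (world z) of jar below 0.006 m and angle between jar's own z axis and vertical below 0.06 rad and (angle between the x axis of jar and the x axis of empty_bay, either way round below 0.06 rad or angle between the x axis of jar and the y axis of empty_bay, either way round below 0.06 rad)), for 0.1 s.
At the end, for the whole second after the job is handed in: The jar stands at rest on the worktop in the empty bay, home against the back board (its centre within 6 mm of the home point along the bay and within 6 mm across), upright and square to the bay within 0.06 rad (any of its sides to the front) (x of jar in the frame of empty_bay between -0.006 and 0.004 m and y of jar in the frame of empty_bay between -0.006 and 0.006 m and height (world z) of jar below 0.006 m and angle between jar's own z axis and vertical below 0.06 rad and (angle between the x axis of jar and the x axis of empty_bay, either way round below 0.06 rad or angle between the x axis of jar and the y axis of empty_bay, either way round below 0.06 rad) and linear speed of jar below 0.01 m/s); the robot touches nothing.
It fails at once if the jar is lifted off the worktop (more than 12 mm) (height (world z) of jar above 0.012 m).
It fails at once if the jar is tipped (more than 0.2 rad) (angle between jar's own z axis and vertical above 0.2 rad).
It fails at once if another jar or a bystander is moved by more than 15 mm (distance of any of rack_jar_a, rack_jar_b, salt_shaker, pepper_mill, spice_jar, mug, wooden_spoon from where it was at the start of the episode above 0.015 m).
It also fails if it takes over 61 s, if anything falls off the work surface, if the arm or the gripper's body presses on something with over 40 N, if the wrist force passes 120 N, or if a joint passes its speed limit or range.

## Working session

There is one attempt and no reset: what is moved stays moved. The work goes in short steps, Python scripts to look and compute and a tool call to move; the robot and the scene stay as the last step left them, time stands still between calls to the robot, and variables do not carry over. Pictures are saved under pics/ and viewed, on a budget of 10 in all, crops included, one or two more only if the job needs it, and the job is handed in when it is done.

Besides the shell and the picture viewer there is one more tool, called by a JSON object that holds its "method" and its "body", one argument or row to a line. servo_tool: Moves the arm, as the interface text tells. Its arguments: {"type":"object","properties":{"motion":{"type":"array","items":{"type":"array","items":{"type":"number"}}},"grip_force":{"type":"number"}},"required":["motion"]}

```bash
mkdir -p pics; cat > h.py <<'E'
import numpy as np, cv2
from rig import r
def undist(c,uv):
    K=np.array([[c['fx'],0,c['cx']],[0,c['fy'],c['cy']],[0,0,1.]])
    return cv2.undistortPoints(np.array(uv,float).reshape(-1,1,2),K,np.array(c['distortion'],float)).reshape(-1,2)
def cast(name,uv,z):
    c=r.calibration(name);R=np.array(c['R']);t=np.array(c['t']).ravel()
    n=undist(c,uv);d=np.c_[n,np.ones(len(n))]@R;o=-R.T@t
    return o+d*((z-o[2])/d[:,2])[:,None]
def proj(name,X):
    c=r.calibration(name);K=np.array([[c['fx'],0,c['cx']],[0,c['fy'],c['cy']],[0,0,1.]])
    rv=cv2.Rodrigues(np.array(c['R'],float))[0]
    return cv2.projectPoints(np.array(X,float).reshape(-1,1,3),rv,np.array(c['t'],float),K,np.array(c['distortion'],float))[0].reshape(-1,2)
E
python3 - <<'E'
from h import *
for n in('top','scene'):
    cv2.imwrite(f'pics/{n}0.png',r.grab_frame(n)[:,:,::-1]); c=r.calibration(n); print(n,(-np.array(c['R']).T@np.array(c['t']).ravel()).round(),c['fx'])
s=r.sense();print(s['clock'],s['eef_pos'],s['tcp_rot'],s['contact_force'],s['opening'])
E
```

```text
top [ 443.  -42. 1130.] 541.5612470574837
scene [1192.   96. 1027.] 454.6204218666333
0.1 [167.07008228 601.81514567 230.60843063] [-1.57081978e+00  1.30275099e-03  1.30001410e+00] [-0.36535725 -0.1572749  -0.13873897] 1.0021882704557623
```

View pics/top0.png

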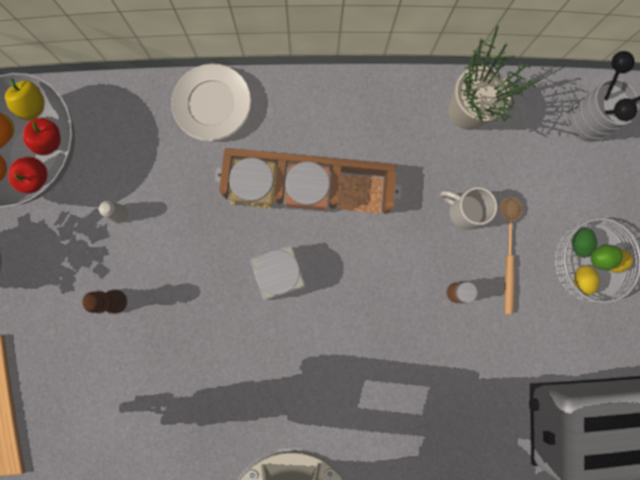

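View pics/scene0.png

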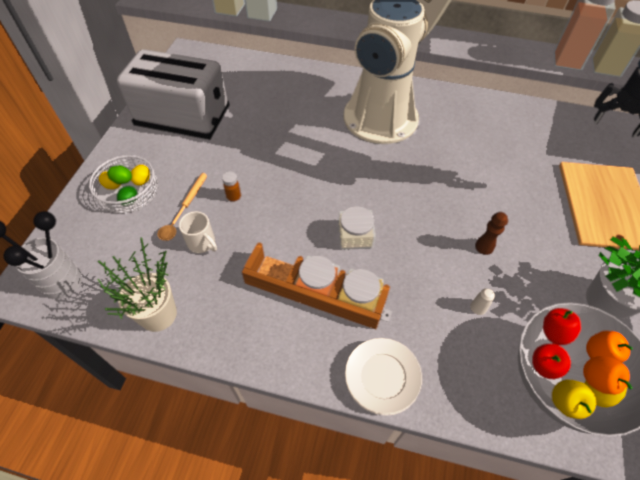

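The top view shows the jar at about (277,272), turned some 15°. The rack spans (222–395, 150–212), with the empty bay on the right at about (360,190). I'll zoom in for the corners.

```bash
python3 - <<'E'
import cv2,numpy as np
a=cv2.imread('pics/top0.png')[145:305,212:404]
cv2.imwrite('pics/crop.png',cv2.resize(a,None,fx=3.7,fy=3.7,interpolation=cv2.INTER_CUBIC))
from h import *
c=r.calibration('top');print(np.array(c['R']).round(3),c['distortion'])
E
```

```text
[[-0.019 -1.     0.02 ]
 [-0.994  0.016 -0.109]
 [ 0.108 -0.022 -0.994]] [-0.13594706  0.          0.          0.          0.        ]
```

View pics/crop.png

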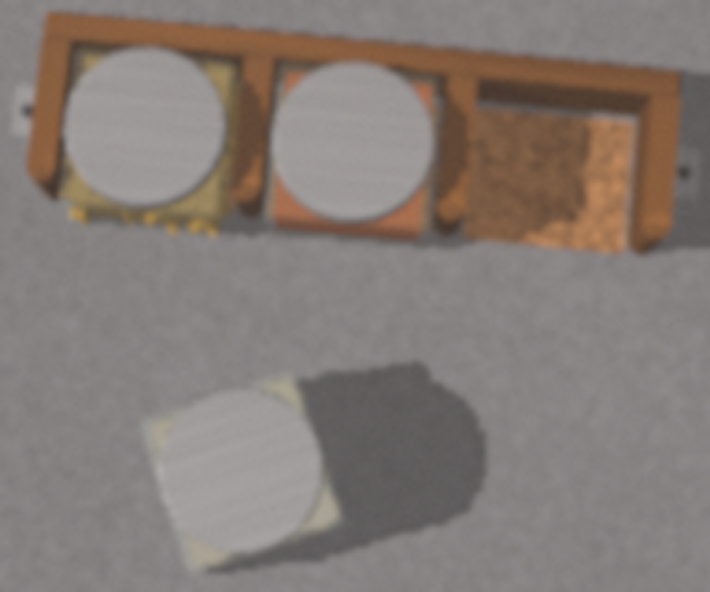

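```bash
python3 - <<'E'
from h import *
f=lambda P:[((u+.5)/3.7-.5+212,(v+.5)/3.7-.5+145) for u,v in P]
np.set_printoptions(precision=1,suppress=True)
o=cast('top',f([(47,13),(681,72),(478,80),(640,92),(72,42),(632,247),(669,243),(470,232)]),60)
print('rack60\n',o[:,:2]);w=o[1]-o[0];print('len',np.linalg.norm(w),'rackyaw(x)',np.degrees(np.arctan2(w[1],w[0]))+90)
print('bay w',np.linalg.norm(o[3]-o[2]))
print('pad\n',cast('top',f([(467,237),(630,250),(635,117)]),2)[:,:2])
l=cast('top',f([(241,470),(353,140),(145,126)]),78);print('lids\n',l[:,:2], np.linalg.norm(l[1]-l[2]))
j=cast('top',f([(143,420),(294,373),(343,520),(196,574)]),62)[:,:2];print('jar\n',j,j.mean(0))
for k in range(4):
  d=j[(k+1)%4]-j[k];print(np.linalg.norm(d),np.degrees(np.arctan2(d[1],d[0])))
# scene cross check of lids: segment bright lid ellipses near predicted
print(proj('scene',np.c_[l[:,:2],np.full(3,78)]))
o4=np.array([o[0],o[1]]);print(proj('scene',o4))
E
```

```text
rack60
 [[ 741.6  123.5]
 [ 703.4 -224.2]
 [ 700.1 -112.3]
 [ 692.4 -201.1]
 [ 725.   109.6]
 [ 606.5 -193.8]
 [ 608.4 -214.1]
 [ 616.  -106. ]]
len 349.79781194610183 rackyaw(x) -6.277207204348159
bay w 89.125226856846
pad
 [[ 622.5 -107.7]
 [ 613.6 -200.8]
 [ 691.2 -206.3]]
lids
 [[488.7  18.1]
 [663.8 -43.5]
 [673.3  67.7]] 111.54217217647421
jar
 [[517.   71. ]
 [540.8  -9.9]
 [462.  -34.8]
 [434.7  43.5]] [488.6  17.5]
84.38391207459223 -73.57558527640884
82.6917730625953 -162.45325482693576
82.97941584201688 109.1845526775588
86.72792641174156 18.486351448632917
[[356.1 218.9]
 [315.9 270.3]
 [360.4 284.1]]
[[377.4 318.7]
 [240.3 271.2]]
```

Measurements in world mm and degrees:

| Item | Value | Cross-check |
|---|---|---|
| Rack yaw | About -6.2° | Outer length 350 against 352 |
| Rack origin | (662,-44) | Middle jar's lid at (664,-43.5) |
| Bay home | About (650,-155) | Within about 1.3 mm across the bay of the pad corners |
| Jar | (488.6,17.8), yaw about 17.5° | Lid centre and shoulder corners agree |

I'll approach the jar's left side high up, aligned with its face.

{"method": "servo_tool", "body": {
  "motion": [
    [0.4, -0.41, 0, -0.422, 0, 5.7, 0],
    [0.4, -0.41, 0, -0.422, 0, 5.7, 0],
    [0.4, -0.41, 0, -0.422, 0, 5.7, 0],
    [0.4, -0.41, 0, -0.422, 0, 5.7, 0],
    [0.4, -0.41, 0, -0.422, 0, 5.7, 0],
    [0.4, -0.41, 0, -0.422, 0, 5.7, 0],
    [0.4, -0.41, 0, -0.422, 0, 5.7, 0],
    [0.4, -0.41, 0, -0.422, 0, 5.7, 0],
    [0.4, -0.41, 0, -0.422, 0, 5.7, 0],
    [0.4, -0.41, 0, -0.422, 0, 5.7, 0],
    [0.4, -0.41, 0, -0.422, 0, 5.7, 0],
    [0.4, -0.41, 0, -0.422, 0, 5.7, 0]
  ]
}}

```text
clock: 1.6
eef_pos: [463.5, 94.8, 231.0]
tcp_rot: [-1.57, 0.001, 0.305]
contact_force: [-0.3, 0.5, 0.0]
opening: 0.701
```

{"method": "servo_tool", "body": {
  "motion": [
    [0.4, 0, 0.06, 0, 0, 0, 0],
    [0.4, 0, 0.12, 0, 0, 0, 0],
    [0.4, 0, 0.17, 0, 0, 0, 0],
    [0.4, 0, 0.2, 0, 0, 0, 0],
    [0.4, 0, 0.211, 0, 0, 0, 0],
    [0.4, 0, 0.211, 0, 0, 0, 0]
  ]
}}

```text
clock: 2.35
eef_pos: [463.8, 95.0, 20.3]
tcp_rot: [-1.571, 0.001, 0.306]
contact_force: [-0.6, -0.1, 0.9]
opening: 0.701
```

```bash
python3 - <<'E'
from h import *
np.set_printoptions(precision=2,suppress=True)
a=cv2.imread('pics/top0.png');hsv=cv2.cvtColor(a,cv2.COLOR_BGR2HSV).astype(float)
S=cv2.GaussianBlur(hsv[:,:,1],(0,0),.7)
# back outer edge: per column first row crossing saturation threshold
P=[]
for u in range(230,390):
    col=S[140:190,u];i=np.argmax(col>90)
    if 0<i: P.append((u,140+i-1+(90-col[i-1])/(col[i]-col[i-1])))
X=cast('top',P,60)[:,:2]
for _ in range(3):
    p=np.polyfit(X[:,1],X[:,0],1);e=X[:,0]-np.polyval(p,X[:,1]);X=X[abs(e)<max(1.5*e.std(),.5)]
print('back edge slope deg',np.degrees(np.arctan(p[0])),'x at y=-50',np.polyval(p,-50),e.std(),len(X))
# right outer edge
for name,rows,rng,side in(('right',range(172,200),(375,410),-1),('left',range(158,185),(210,240),1)):
    Q=[]
    for v in rows:
        row=S[v,rng[0]:rng[1]];
        if side<0:
            i=np.where(row>90)[0][-1];f=i+(row[i]-90)/(row[i]-row[i+1])
        else:
            i=np.argmax(row>90);f=i-1+(90-row[i-1])/(row[i]-row[i-1])
        Q.append((rng[0]+f,v))
    Y=cast('top',Q,60)[:,:2]
    q=np.polyfit(Y[:,0],Y[:,1],1);print(name,'angle',np.degrees(np.arctan(q[0])),'y at x=660',np.polyval(q,660),(Y[:,1]-np.polyval(q,Y[:,0])).std())
E
```

```text
back edge slope deg 6.462808193262386 x at y=-50 722.3734978368179 0.13025417750999577 160
right angle -6.4389319739861275 y at x=660 -219.62035901737985 0.14809468540650472
left angle -6.427660525098334 y at x=660 132.94355464305613 0.2824426742113459
```

{"method": "servo_tool", "body": {
  "motion": [
    [0.4, 0, 0, -0.01, 0, 0, 0],
    [0.4, 0, 0, -0.02, 0, 0, 0],
    [0.4, 0, 0, -0.028, 0, 0, 0],
    [0.4, 0, 0, -0.035, 0, 0, 0],
    [0.4, -0.0001, 0, -0.0438, 0, 0.15, 0],
    [0.4, -0.0005, 0, -0.0525, 0, 0.3, 0],
    [0.4, -0.001, 0, -0.0613, 0, 0.45, 0],
    [0.4, -0.0018, 0, -0.07, 0, 0.6, 0],
    [0.4, -0.0029, 0, -0.0787, 0, 0.75, 0],
    [0.4, -0.0041, 0, -0.0874, 0, 0.9, 0],
    [0.4, -0.0056, 0, -0.096, 0, 1.05, 0],
    [0.4, -0.0073, 0, -0.1046, 0, 1.2, 0]
  ]
}}

```text
clock: 3.85
eef_pos: [489.5, -8.1, 21.0]
tcp_rot: [-1.57, -0.002, 0.094]
contact_force: [0.6, 4.8, 2.9]
opening: 0.701
```

{"method": "servo_tool", "body": {
  "motion": [
    [0.4, -0.0001, 0, -0.0088, 0, 0.15, 0],
    [0.4, -0.0005, 0, -0.0175, 0, 0.3, 0],
    [0.4, -0.001, 0, -0.0263, 0, 0.45, 0],
    [0.4, -0.0018, 0, -0.035, 0, 0.6, 0],
    [0.4, -0.0029, 0, -0.0437, 0, 0.75, 0],
    [0.4, -0.0041, 0, -0.0524, 0, 0.9, 0],
    [0.4, -0.0056, 0, -0.061, 0, 1.05, 0],
    [0.4, -0.0065, 0, -0.0655, 0, 1.13, 0],
    [0.4, -0.0073, 0, -0.0696, 0, 1.2, 0],
    [0.4, -0.0073, 0, -0.0696, 0, 1.2, 0]
  ]
}}

```text
clock: 5.1
eef_pos: [488.3, -78.3, 20.7]
tcp_rot: [-1.571, -0.001, -0.114]
contact_force: [0.1, -0.4, -0.2]
opening: 0.698
```

```bash
python3 - <<'E'
from h import *
s=r.sense();print(s['eef_pos'],s['tcp_rot'],s['contact_force'])
a=r.grab_frame('top')[:,:,::-1]
cv2.imwrite('pics/top1.png',a)
b=a[145:305,252:444]
cv2.imwrite('pics/crop1.png',cv2.resize(b,None,fx=3.7,fy=3.7,interpolation=cv2.INTER_CUBIC))
E
```

```text
[488.30055434 -78.29758992  20.65396103] [-1.57098094e+00 -8.71902150e-04 -1.14296327e-01] [ 0.06578152 -0.44215885 -0.16691318]
```

View pics/crop1.png

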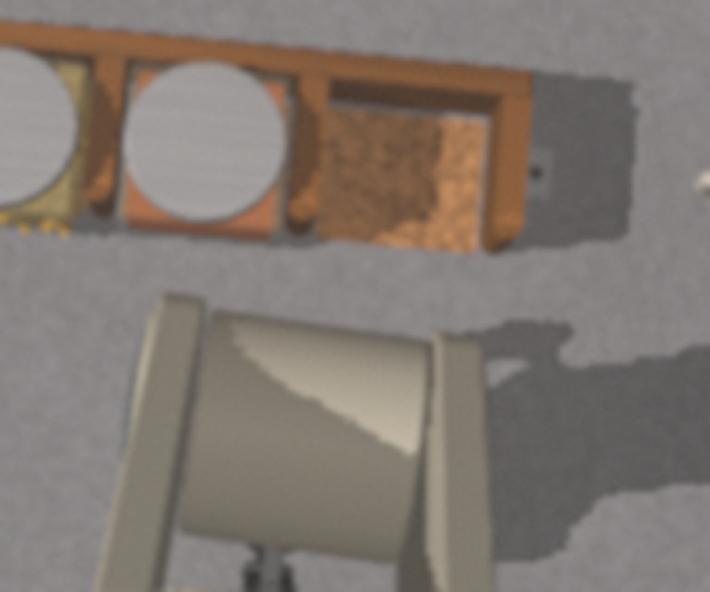

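{"method": "servo_tool", "body": {
  "motion": [
    [0.4, 0, 0, 0.025, 0, 0, 0],
    [0.4, 0, -0.05, 0.025, 0, 0, 0],
    [0.4, 0, -0.1, 0.025, 0, 0, 0],
    [0.4, 0, -0.14, 0.025, 0, 0, 0],
    [0.4, -0.04, -0.14, 0.0, 0, -1, 0],
    [0.4, -0.081, -0.14, -0.03, 0, -2, 0],
    [0.4, -0.081, -0.14, -0.058, 0, -3, 0],
    [0.4, -0.081, -0.14, -0.058, 0, -4, 0],
    [0.4, -0.081, -0.14, -0.058, 0, -5, 0],
    [0.4, -0.081, -0.14, -0.058, 0, -6, 0],
    [0.4, -0.081, -0.14, -0.058, 0, -7, 0],
    [0.4, -0.081, -0.14, -0.058, 0, -8, 0]
  ]
}}

```text
clock: 6.65
eef_pos: [400.4, -126.2, 160.1]
tcp_rot: [-1.57, 0.0, 1.288]
contact_force: [0.2, -0.1, -1.1]
opening: 0.697
```

{"method": "servo_tool", "body": {
  "motion": [
    [0.4, 0, 0, 0, 0, -1, 0],
    [0.4, 0, 0, 0, 0, -1, 0],
    [0.4, 0, 0, 0, 0, -1, 0]
  ]
}}

```text
clock: 7.02
eef_pos: [400.7, -126.1, 160.2]
tcp_rot: [-1.57, 0.0, 1.453]
contact_force: [0.3, -0.6, 0.8]
opening: 0.699
```

```bash
python3 - <<'E'
from h import *
s=r.sense();print(s['clock'],s['eef_pos'],s['tcp_rot'],s['contact_force'])
a=r.grab_frame('top')[:,:,::-1]
cv2.imwrite('pics/top2.png',a)
w=r.grab_frame('wrist')[:,:,::-1];cv2.imwrite('pics/wr2.png',w)
cv2.imwrite('pics/sc2.png',r.grab_frame('scene')[:,:,::-1])
b=cv2.resize(a[150:300,270:430],None,fx=3.5,fy=3.5,interpolation=cv2.INTER_CUBIC)
cv2.imwrite('pics/crop2.png',b)
E
```

```text
7.025 [ 400.68613091 -126.12915687  160.18888119] [-1.57041638e+00  7.40923572e-05  1.45332459e+00] [ 0.28277348 -0.63870096  0.8145056 ]
```

View pics/crop2.png

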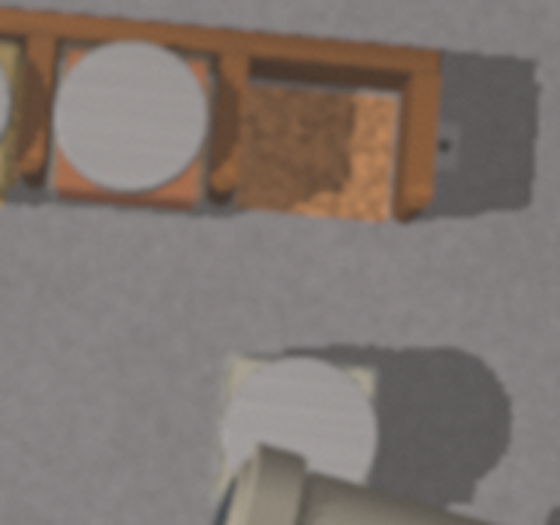

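The top view shows the jar in line with the bay. Its lid is at crop (299,434) and its back corners are at (228,355) and (376,371).

```bash
python3 - <<'E'
from h import *
np.set_printoptions(precision=1,suppress=True)
f=lambda P:[((u+.5)/3.5-.5+270,(v+.5)/3.5-.5+150) for u,v in P]
th=np.radians(-6.45);ex=np.array([np.cos(th),np.sin(th)]);ey=np.array([-ex[1],ex[0]]);H=np.array([649.2,-154.8])
rk=lambda X:np.c_[(X[:,:2]-H)@ex,(X[:,:2]-H)@ey]
# lid: circle fit via edge points of grey level along rays, in metric plane z=78
a=cv2.cvtColor(cv2.imread('pics/top2.png'),cv2.COLOR_BGR2GRAY).astype(np.float32)
print('lid left/right/top',rk(cast('top',f([(222,428),(377,436),(302,357)]),78)))
c=rk(cast('top',f([(228,355),(376,371)]),62));print('corners',c,'yaw rel deg',np.degrees(np.arctan2(*(c[1]-c[0])[::1]*[1,-1])))
print('uprights inner faces z60',rk(cast('top',f([(248,70),(405,85),(237,190),(393,215)]),60)))
E
```

```text
lid left/right/top [[-169.    45. ]
 [-165.4  -41.4]
 [-125.4    4.1]]
corners [[-126.8   44.7]
 [-127.9  -39.8]] yaw rel deg -0.741527737737463
uprights inner faces z60 [[ 38.7  48. ]
 [ 39.1 -43.4]
 [-31.9  48. ]
 [-37.5 -42.4]]
```

View pics/wr2.png

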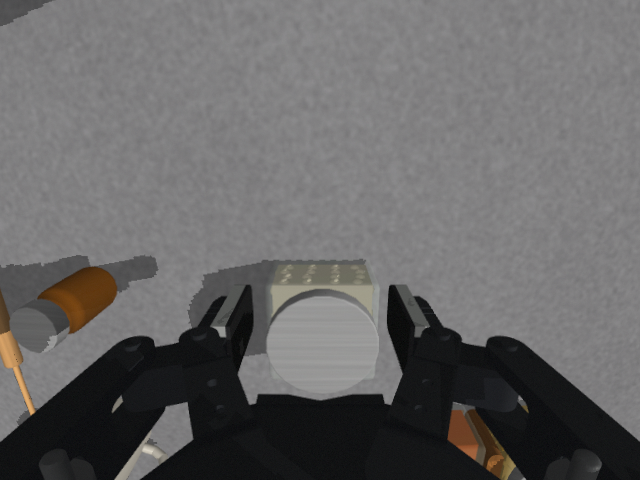

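The jar is square to the bay within about 0.7° and sits about 1.6 mm to the left of its centre line. I'll lower the fingers in front of the jar and push, with a slight drift to the right.

{"method": "servo_tool", "body": {
  "motion": [
    [0.4, 0, 0.05, 0, 0, -0.02, 0],
    [0.4, 0, 0.1, 0, 0, -0.02, 0],
    [0.4, 0, 0.13, 0, 0, -0.02, 0],
    [0.4, 0, 0.14, 0, 0, -0.02, 0],
    [0.4, 0, 0.14, -0.008, 0, -0.02, 0],
    [0.4, 0, 0.14, -0.016, 0, -0.02, 0],
    [0.4, 0, 0.14, -0.023, 0, -0.02, 0],
    [0.4, 0, 0.14, -0.029, 0, -0.02, 0],
    [0.4, 0, 0.14, -0.034, 0, -0.02, 0]
  ]
}}

```text
clock: 8.3
eef_pos: [433.6, -129.6, 20.5]
tcp_rot: [-1.568, -0.0, 1.461]
contact_force: [-5.8, 0.5, 5.2]
opening: 0.698
```

{"method": "servo_tool", "body": {
  "motion": [
    [0.4, -0.0002, 0, -0.008, 0, 0, 0],
    [0.4, -0.0004, 0, -0.016, 0, 0, 0],
    [0.4, -0.0006, 0, -0.024, 0, 0, 0],
    [0.4, -0.0008, 0, -0.032, 0, 0, 0],
    [0.4, -0.001, 0, -0.04, 0, 0, 0],
    [0.4, -0.0012, 0, -0.048, 0, 0, 0],
    [0.4, -0.0014, 0, -0.056, 0, 0, 0],
    [0.4, -0.0016, 0, -0.064, 0, 0, 0],
    [0.4, -0.0016, 0, -0.071, 0, 0, 0],
    [0.4, -0.0016, 0, -0.076, 0, 0, 0],
    [0.4, -0.0016, 0, -0.079, 0, 0, 0]
  ]
}}

```text
clock: 9.68
eef_pos: [513.0, -140.2, 20.3]
tcp_rot: [-1.57, -0.0, 1.461]
contact_force: [-7.3, 1.1, 5.1]
opening: 0.699
```

```bash
python3 - <<'E'
from h import *
s=r.sense();print(s['clock'],s['eef_pos'],s['tcp_rot'],s['contact_force'])
a=r.grab_frame('top')[:,:,::-1];cv2.imwrite('pics/top3.png',a)
b=r.grab_frame('scene')[:,:,::-1];cv2.imwrite('pics/sc3.png',b)
cv2.imwrite('pics/c3.png',np.hstack([cv2.resize(a[145:275,290:420],(560,560),interpolation=cv2.INTER_CUBIC)[:, :400],cv2.resize(b[185:325,220:360],(560,560),interpolation=cv2.INTER_CUBIC)[:, :400]]))
E
```

```text
9.675 [ 513.00234479 -140.19619675   20.26556278] [-1.57002811e+00 -4.37112062e-05  1.46066303e+00] [-7.28775088  1.13869156  5.07678004]
```

View pics/c3.png

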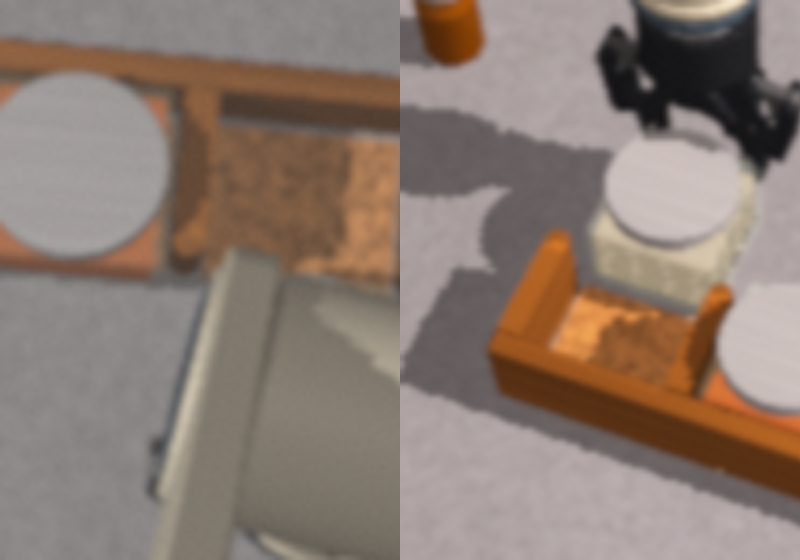

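```bash
python3 - <<'E'
from h import *
np.set_printoptions(precision=1,suppress=True)
f=lambda P:[((u-400+.5)/4-.5+220,(v+.5)/4-.5+185) for u,v in P]
th=np.radians(-6.45);ex=np.array([np.cos(th),np.sin(th)]);ey=np.array([-ex[1],ex[0]]);H=np.array([649.2,-154.8])
rk=lambda X:np.c_[(X[:,:2]-H)@ex,(X[:,:2]-H)@ey]
print('lid',rk(cast('scene',f([(672,187),(603,187),(742,187)]),78)))
print('uprights top z60: L front tip, L inner back, R front, R back inner; back outer corner',rk(cast('scene',f([(557,233),(513,340),(720,288),(690,392),(490,352)]),60)))
print('back face bottom corners z0',rk(cast('scene',f([(597,270),(690,302)]),0)))
E
```

```text
lid [[-78.2   3.9]
 [-62.3 -36.9]
 [-94.3  45.3]]
uprights top z60: L front tip, L inner back, R front, R back inner; back outer corner [[-30.  -56. ]
 [ 51.  -47.6]
 [-29.6  56.3]
 [ 44.9  67.5]
 [ 63.7 -57. ]]
back face bottom corners z0 [[-46.4 -41.3]
 [-45.9  26.2]]
```

```bash
python3 - <<'E'
from h import *
np.set_printoptions(precision=1,suppress=True)
th=np.radians(-6.45);ex=np.array([np.cos(th),np.sin(th)]);ey=np.array([-ex[1],ex[0]]);H=np.array([649.2,-154.8])
rk=lambda X:np.c_[(X[:,:2]-H)@ex,(X[:,:2]-H)@ey]
def lids(cam,file):
    a=cv2.imread(file);a=cv2.resize(a,None,fx=4,fy=4,interpolation=cv2.INTER_CUBIC)
    h=cv2.cvtColor(a,cv2.COLOR_BGR2HSV)
    for lo in (165,175,185):
        m=((h[:,:,1]<22)&(h[:,:,2]>lo)).astype(np.uint8)*255
        m=cv2.morphologyEx(m,cv2.MORPH_OPEN,np.ones((9,9)))
        for c in cv2.findContours(m,0,2)[0]:
            A=cv2.contourArea(c)
            if 4000<A<30000:
                p=(cv2.convexHull(c).reshape(-1,2)+.5)/4-.5
                X=rk(cast(cam,p,78)); 
                G=np.c_[2*X,np.ones(len(X))];s=np.linalg.lstsq(G,(X**2).sum(1),rcond=None)[0]
                R=np.sqrt(s[2]+s[0]**2+s[1]**2)
                if 36<R<52: print(cam,lo,'centre',s[:2],'R',R)
lids('scene','pics/sc3.png');lids('scene','pics/sc2.png');lids('top','pics/top0.png')
E
```

```text
scene 175 centre [  96.7 -369.7] R 42.28487777278495
scene 175 centre [-81.2   3.3] R 42.51922842372743
scene 185 centre [ -2.6 226.8] R 42.230806399119984
scene 185 centre [ -0.6 115.1] R 43.298649542231715
scene 185 centre [-80.6   3.7] R 41.346081060317815
scene 175 centre [  81.1 -362.8] R 51.80917153955664
scene 185 centre [ -2.8 226.7] R 42.18530208822432
scene 185 centre [ -0.6 115.2] R 43.10024810113736
scene 185 centre [-170.4    5. ] R 43.18659131079096
```

After correcting the scene camera's bias with the neighbouring lids, the jar is about 0.6 mm off the bay centre at x≈-80. I'll continue in.

{"method": "servo_tool", "body": {
  "motion": [
    [0.4, 0, 0, -0.006, 0, 0, 0],
    [0.4, 0, 0, -0.012, 0, 0, 0],
    [0.4, 0, 0, -0.018, 0, 0, 0],
    [0.4, 0, 0, -0.024, 0, 0, 0],
    [0.4, 0, 0, -0.03, 0, 0, 0],
    [0.4, 0, 0, -0.036, 0, 0, 0],
    [0.4, 0, 0, -0.042, 0, 0, 0],
    [0.4, 0, 0, -0.048, 0, 0, 0],
    [0.4, 0, 0, -0.054, 0, 0, 0]
  ]
}}

```text
clock: 10.9
eef_pos: [567.1, -146.2, 20.3]
tcp_rot: [-1.571, 0.0, 1.461]
contact_force: [-2.3, 0.6, -1.3]
opening: 0.698
```

{"method": "servo_tool", "body": {
  "motion": [
    [0.4, 0, 0, -0.005, 0, 0, 0],
    [0.4, 0, 0, -0.01, 0, 0, 0],
    [0.4, 0, 0, -0.015, 0, 0, 0],
    [0.4, 0, 0, -0.019, 0, 0, 0],
    [0.4, 0, 0, -0.022, 0, 0, 0],
    [0.4, 0, 0, -0.024, 0, 0, 0]
  ]
}}

```text
clock: 11.65
eef_pos: [590.7, -148.8, 20.3]
tcp_rot: [-1.571, 0.0, 1.461]
contact_force: [-2.3, 0.6, -0.7]
opening: 0.696
```

{"method": "servo_tool", "body": {
  "motion": [
    [0.4, 0, 0, -0.001, 0, 0, 0],
    [0.4, 0, 0, -0.002, 0, 0, 0],
    [0.4, 0, 0, -0.002, 0, 0, 0]
  ]
}}

```text
clock: 12.02
eef_pos: [592.6, -149.0, 20.3]
tcp_rot: [-1.571, 0.0, 1.461]
contact_force: [-2.7, 0.9, -1.9]
opening: 0.699
```

{"method": "servo_tool", "body": {
  "motion": [
    [0.4, 0, 0, -0.001, 0, 0, 0],
    [0.4, 0, 0, -0.002, 0, 0, 0],
    [0.4, 0, 0, -0.002, 0, 0, 0]
  ]
}}

```text
clock: 12.4
eef_pos: [594.7, -149.3, 20.3]
tcp_rot: [-1.571, 0.0, 1.461]
contact_force: [-1.8, 0.7, -1.1]
opening: 0.702
```

{"method": "servo_tool", "body": {
  "motion": [
    [0.4, 0, 0, -0.001, 0, 0, 0],
    [0.4, 0, 0, -0.002, 0, 0, 0],
    [0.4, 0, 0, -0.002, 0, 0, 0]
  ]
}}

```text
clock: 12.78
eef_pos: [596.1, -149.4, 20.3]
tcp_rot: [-1.57, -0.0, 1.461]
contact_force: [-5.1, -0.2, 1.7]
opening: 0.701
```

{"method": "servo_tool", "body": {
  "motion": [
    [0.4, 0, 0, -0.0015, 0, 0, 0],
    [0.4, 0, 0, -0.0015, 0, 0, 0]
  ]
}}

```text
clock: 13.02
eef_pos: [596.1, -149.4, 20.3]
tcp_rot: [-1.567, -0.0, 1.461]
contact_force: [-11.6, 0.9, 7.6]
opening: 0.702
```

The TCP has stopped advancing while the force climbs, so the jar is against the back board. I'll back off, lift and check.

{"method": "servo_tool", "body": {
  "motion": [
    [0.4, 0, 0, 0.005, 0, 0, 0],
    [0.4, 0, 0, 0.03, 0, 0, 0],
    [0.4, 0, 0, 0.06, 0, 0, 0],
    [0.4, 0, -0.05, 0.1, 0, 0, 0],
    [0.4, 0, -0.1, 0.15, 0, 0, 0],
    [0.4, 0, -0.15, 0.2, 0, 0, 0],
    [0.4, 0, -0.15, 0.22, 0, 0, 0],
    [0.4, 0, -0.15, 0.22, 0, 0, 0]
  ]
}}

```text
clock: 14.02
eef_pos: [379.0, -125.5, 171.7]
tcp_rot: [-1.575, 0.001, 1.46]
contact_force: [-0.1, -0.3, 0.5]
opening: 0.701
```

```bash
python3 - <<'E'
from h import *
np.set_printoptions(precision=1,suppress=True)
s=r.sense();print(s['clock'],s['eef_pos'],s['contact_force'])
for n in('top','scene'):cv2.imwrite(f'pics/{n}9.png',r.grab_frame(n)[:,:,::-1])
th=np.radians(-6.45);ex=np.array([np.cos(th),np.sin(th)]);ey=np.array([-ex[1],ex[0]]);H=np.array([649.2,-154.8])
rk=lambda X:np.c_[(X[:,:2]-H)@ex,(X[:,:2]-H)@ey]
a=cv2.resize(cv2.imread('pics/scene9.png'),None,fx=4,fy=4,interpolation=cv2.INTER_CUBIC);h=cv2.cvtColor(a,cv2.COLOR_BGR2HSV)
for lo in (165,175,185):
    m=cv2.morphologyEx(((h[:,:,1]<22)&(h[:,:,2]>lo)).astype(np.uint8)*255,cv2.MORPH_OPEN,np.ones((9,9)))
    for c in cv2.findContours(m,0,2)[0]:
        if 4000<cv2.contourArea(c)<30000:
            X=rk(cast('scene',(cv2.convexHull(c).reshape(-1,2)+.5)/4-.5,78));s=np.linalg.lstsq(np.c_[2*X,np.ones(len(X))],(X**2).sum(1),rcond=None)[0];R=np.sqrt(s[2]+s[0]**2+s[1]**2)
            if 36<R<52:print(lo,s[:2],R)
t0,t9=cv2.imread('pics/top0.png'),cv2.imread('pics/top9.png')
cv2.imwrite('pics/c9.png',cv2.resize(t9[140:260,212:412],None,fx=4,fy=4,interpolation=cv2.INTER_CUBIC))
E
```

```text
14.025 [ 379.  -125.5  171.7] [-0.1 -0.3  0.5]
165 [ 215.9 -459.1] 40.37357382921792
175 [304.2 -14. ] 50.75995277866066
175 [ 97.7 268.7] 42.918947337155096
175 [-243.1  620.2] 40.21562489289555
185 [ -2.6 226.6] 42.034216667487634
185 [ -0.4 115.3] 42.690389887000386
185 [0.6 4.1] 42.627146567421136
```

View pics/c9.png

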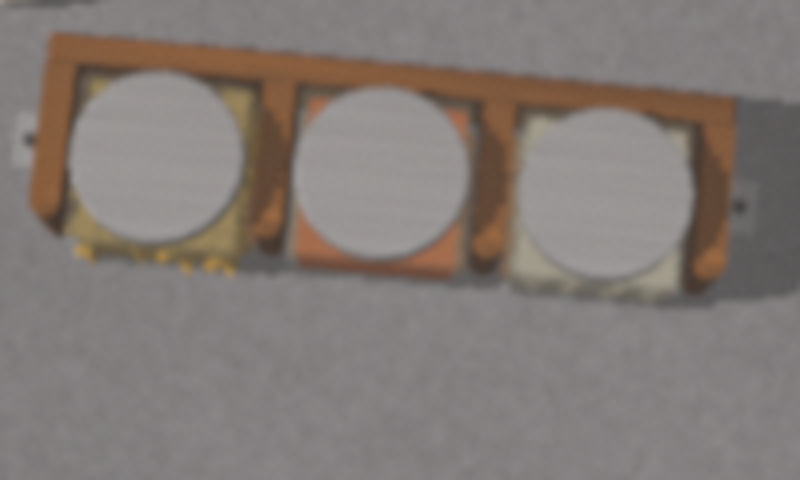

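The jar stands square in the right-hand bay, with its lid at crop (606,193). It is in line with its neighbours, which have not moved, so I'll hand in.

```bash
python3 -c "
from rig import r
print(r.sign_off())"
```

```text
the job is handed in; nothing more can be done
None
```

The jar is in the empty right-hand bay, against the back board, and the job is handed in; no verdict was reported. I pushed its left side in an arc to square it and line it up with the bay. Then I pushed its front face in with both fingertips until it stopped moving and the force rose to about 12 N, and backed the arm off.

**Position:** the scene camera puts the lid 1.0 mm deeper than the neighbouring jar's and 111.2 mm from it, against 112 mm nominal. That means home within about 1 mm and centred within about 1 to 1.5 mm.

**Squareness:** the top view shows the jar square to the bay by eye. I did not measure its final angle.

**Surroundings:** the two rack jars' lids moved less than 0.3 mm between the pictures before the front push and at the end. I did not re-measure the other things, but the arm's path kept clear of them. The wrist force was near zero after I backed off.

**Disagreement:** the scene camera's raw reading across the bay was about 3 mm higher than the top camera's. I corrected it using the neighbouring lids, and the two then agreed.

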